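# Unhitch the painting bridge and hold it up

### The arm

A 7-joint arm with a two-finger parallel gripper is mounted at the origin on the work surface; the furniture and walls round the work are solid. World frame = base frame: x ahead of the robot, y to its left, z up, the work surface at z = 0. Lengths are in m, angles in degrees, forces in N, time in s.
With the tool pointing down it reaches from about 0.425 to 0.875 m from the base axis. Payload 4.7 kg.
Tool frame: the origin (TCP) lies at the very end of the fingers, on their centre line; the grasp point (between the pads) lies 19 mm behind it (ctrl.pinch_z is the distance from the TCP to the grasp point, in m); z points along the fingers, y is the line along which they close (so a half turn about z gives the same grasp; the last joint's range is limited). The gripper opens to 85 mm and grips with 20 to 120 N. Pads are 22 mm wide; open, the fingers measure 114 mm over their backs; the gripper's body (76 mm by 85 mm) begins 54 mm behind the grasp point. The pads swing forward as they close: fully open they stand 13 mm farther back than shut.
Start: joints at [-71.614, 18.392, -4.016, 83.108, 1.295, 78.541, -3.26], TCP at [0.196, 0.62, 0.231] pointing down, gripper open.
Joint ranges: [-163.93, 163.93], [-17.29, 119.83], [-79.2, 71.16], [3.27, 140.29], [-89.18, 269.18], [5.43, 117.66], [-154.24, 154.24]. Speed limits (degrees/s): [147.25, 147.25, 180, 180, 180, 180, 180].

### API

Orientations are given as a 3x3 rotation matrix whose columns are the frame's x, y, z axes.
In Python, from station import ctrl, camera gives the robot as it stands.
- The arm moves only by the tool play_rows, never from a script. Its arguments are lists of equal length, an entry for each row: "delta_pos": the shift along the tool's x, y, z in units of 250 mm (1.0 is 250 mm), a list of three; "turn": the turn about the tool's z in units of 30 degrees (1.0 is 30 degrees); "grip": the opening, from 0 (shut) to 1 (fully open). In form: {"delta_pos": [[x, y, z], ...], "turn": [turn, ...], "grip": [grip, ...]}. A call has 1 to 12 rows; each row is the pose to reach, as a shift and turn from the pose commanded when the call began, along the tool's axes at that moment; what a row does not reach only later rows make up. A row lasts 1/10 s, in which the tool goes at most 50 mm and 8.59 degrees, less where a joint would pass 70% of its speed; a pose out of reach is approached as far as the arm can. A call with a number of a shift or a turn outside -1 to 1 is refused whole. A call with a gripper value outside its range is refused whole. The fingers move at their own pace and stop on an object; the grip force is fixed at half the most. Time passes only in rows, so rows that repeat a pose let the fingers close. It gives the time, the measured TCP pose, the force, the opening and the grip force at its end, in the units of the state.
- ctrl.get_obs(): the state, without advancing time (a new reading comes with each control period).
- camera(name): name is "scene" or "top" or "wrist"; returns a dict with "frame" (384x512x3 uint8, blue, green, red), "depth" (384x512 float32, m along the optical axis (not along the pixel's ray), 0 where there is no reading), "fx", "fy", "cx", "cy" (pixels), "dist_coeffs" ([k1, k2, p1, p2, k3] as OpenCV has them; the pictures are not rectified), "R" (3x3) and "t" (3): a world point X has camera coordinates R X + t. Camera axes: x right, y down, z forward; pixel columns grow to the right and rows downward; lengths in m; the calibration is good to about 2 mm. A picture is of the moment at which its call begins.
- ctrl.sign_off(): hands the job in; it is judged then, once.
The state is a dict: "time_s": time; "joint_pos": joint angles; "qd": joint speeds; "tau": joint torques, N m; "tool_pos": TCP position; "eef_rot": TCP orientation; "ft_force": force on the tool from outside, world axes, zero at the start; "ft_torque": the same for the moment, N m; "gripper_width": finger opening in m; "grasp_force": force on a finger pad.
Only numpy, scipy, OpenCV 4.12 (cv2) and the standard library are available. Lean on these libraries where they do the work, as an engineer would, in place of code of your own. Each camera call takes 0.05 s, during which the arm holds its last target. There are 200 camera calls.

### The job

The painter's hand bridge is hitched down onto a steel ball over two freshly painted tiles. Take the yellow latch tab, pull it fully out sideways against its spring while the bridge is still down, then lift the bridge off the ball and finish holding its coupler end still, 7 to 12 cm higher than it was. Leave the two tiles and the blue paint pot where they are, and do not let go at the end.

Things in the scene. Friction and masses are not known exactly. Their poses are not given: they have to be found in the camera images.
- fixture: Plywood base board 300 x 120 x 18 mm, fixed to the table, carrying the hitch. Origin at the centre of its underside; x runs from the ball end (-x) to the hinge end (+x), z up. +y is the side where the latch tab stands and towards which it is pulled. The bridge, a 44 mm wide wooden bar with top face 94 mm above the table, runs from the hinge to a red 60 mm wide steel coupler over the ball.
- ball (a point): Centre of the fixed steel ball, 40 mm in diameter, flat underneath, on a thin neck; board x = -100 mm, y = 0, 66 mm above the table.
- hinge_pin (a point): Centre of the hinge pin, board x = +120 mm, y = 0, 85 mm above the table. The pin is parallel to the board's y axis. As the bridge rises, the pull tab moves in an arc about the pin (towards the hinge) and tilts by the same angle.
- bridge (a joint): Hinge angle of the bridge, rad: 0 = down on the ball, grows as the coupler end is lifted, up to 1.0. Turns freely; the bridge (0.5 to 0.8 kg) falls back when let go. It cannot be lifted with the latch in. 0.32 rad raises the coupler 7 cm, 0.57 rad 12 cm.
- latch (a joint): Travel of the spring latch, m: 0 = in (bolt under the ball, blocks lifting), 0.016 = fully out at its stop, along board +y. The bolt clears the ball from about 0.010. The spring pulls back with 3 N at 0, 11 N at the stop. Above the ball the latch may spring back. It slides on the bridge and rises with it, so the bridge can be lifted by the tab.
- pull_tab (a point): Centre of the yellow upright latch tab, axes as the bridge's; 220 mm before the pin and 40 mm above it. Tab 24 mm (board x) x 12 mm (board y), 42 mm tall. With the bridge down: 125 mm above the table, tab top 19 mm higher, bridge and coupler top 31 mm or more lower. Grasp from above, fingers closing along board y. Moves with the latch.
- red_tile: Freshly painted terracotta tile with a red field, 34 x 52 x 8 mm, lying on the board under the bridge, nearer the hinge. Origin at its underside. Leave it alone.
- blue_pot: Clay pot of blue paint, 60 mm wide, 44 mm tall, on the table beyond the board's hinge end. Origin at its underside. Leave it alone.
- blue_tile: The same kind of tile with a blue field, nearer the ball. Leave it alone.

How it is judged (in metres and radians):
On the way:
1. the latch is pulled out (past 13 mm) while the bridge is still down (under 0.05 rad) (value of joint latch above 0.013 m and value of joint bridge below 0.05 rad), for 0.1 s.
At the end, for the whole second after the job is handed in: The gripper still holds the bridge or its latch (over 1 N), the bridge is raised between 0.29 and 0.62 rad (coupler 63 to 128 mm up) and still (under 0.1 rad/s), and the two tiles and the pot have each moved less than 15 mm (value of joint bridge between 0.29 and 0.62 rad and velocity of joint bridge between -0.1 and 0.1 rad/s and contact force between the fingers and fixture above 1 N and distance of each of red_tile, blue_tile, blue_pot from where it was at the start of the episode below 0.015 m); the arm keeps its last pose, push and grip.
It fails at once if the red tile is shifted by 15 mm (distance of red_tile from where it was at the start of the episode above 0.015 m).
It fails at once if the blue tile is shifted by 15 mm (distance of blue_tile from where it was at the start of the episode above 0.015 m).
It fails at once if the blue pot is shifted by 15 mm (distance of blue_pot from where it was at the start of the episode above 0.015 m).
It also fails if it takes over 32 s, if anything falls off the work surface, if the arm or the gripper's body presses on something with over 40 N, if the wrist force passes 120 N, or if a joint passes its speed limit or range.

## Working session

There is one attempt and no reset: what is moved stays moved. The work goes in short steps, Python scripts to look and compute and a tool call to move; the robot and the scene stay as the last step left them, time stands still between calls to the robot, and variables do not carry over. Pictures are saved under pics/ and viewed, at most 10 in all, crops included, and the job is handed in when it is done.

Besides the shell and the picture viewer there is one more tool, called by a JSON object that holds its "api" and its "payload". play_rows: Moves the arm, as the interface text tells. Its arguments: {"type":"object","properties":{"delta_pos":{"type":"array","items":{"type":"array","items":{"type":"number"}}},"turn":{"type":"array","items":{"type":"number"}},"grip":{"type":"array","items":{"type":"number"}}},"required":["delta_pos","turn","grip"]}

```bash
mkdir -p pics
cat > h.py <<'E'
import numpy as np, cv2
from station import ctrl, camera
def cloud(c):
    d=c["depth"]; h,w=d.shape
    K=np.array([[c["fx"],0,c["cx"]],[0,c["fy"],c["cy"]],[0,0,1]])
    u,v=np.meshgrid(np.arange(w),np.arange(h))
    n=cv2.undistortPoints(np.stack([u,v],-1).reshape(-1,1,2).astype(np.float64),K,np.array(c["dist_coeffs"])).reshape(h,w,2)
    P=np.dstack([n*d[...,None],d])
    return (P-np.array(c["t"]))@np.array(c["R"])
def yellow(c):
    hsv=cv2.cvtColor(c["frame"],cv2.COLOR_BGR2HSV)
    return cv2.inRange(hsv,(22,120,100),(36,255,255))>0
E
python3 - <<'E'
from h import *
o=ctrl.get_obs(); print(o["tool_pos"],o["eef_rot"],o["time_s"])
fs=[]
for n in("scene","top"):
    c=camera(n); fs.append(c["frame"]); m=yellow(c)&(c["depth"]>0)
    P=cloud(c)[m]; print(n,m.sum(), P.min(0),P.max(0),np.median(P,0)) if m.any() else print(n,0)
    ys,xs=np.nonzero(m); print(xs.mean(),ys.mean(),xs.min(),xs.max(),ys.min(),ys.max())
cv2.imwrite("pics/a.png",cv2.resize(np.vstack(fs),None,fx=.78,fy=.78))
E
```

```text
[0.1961654  0.61910405 0.23020858] [[-9.53332603e-01  3.01921687e-01 -4.92355622e-04]
 [ 3.01922071e-01  9.53330727e-01 -1.89404138e-03]
 [-1.02474426e-04 -1.95430443e-03 -9.99998085e-01]] 0.0
scene 275 [ 0.15083856 -0.41704522 -0.00234854] [0.50836925 0.10930011 0.1445269 ] [0.49835089 0.04207262 0.11205878]
233.33454545454546 253.0218181818182 80 354 176 383
top 54 [0.50111418 0.04316124 0.01758636] [0.51091365 0.0686811  0.14722929] [0.50630304 0.05173892 0.14350769]
224.88888888888889 210.33333333333334 220 229 208 213
```

View pics/a.png

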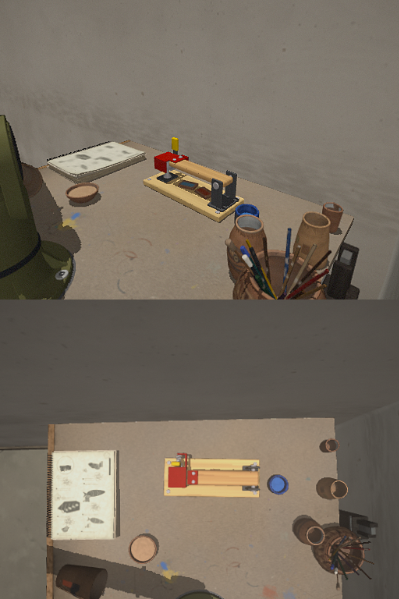

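The combined picture shows the scene view on top and the top view below. The red coupler with the yellow tab is at the left end of the board (top view, raw pixel about 225,210). The hinge and blue pot are on the right.

Run:
```python
from h import *
c=camera("top"); P=cloud(c); f=c["frame"]
hsv=cv2.cvtColor(f,cv2.COLOR_BGR2HSV)
m=yellow(c)&(P[...,2]>.13); Q=P[m]; print("tab",m.sum(),Q.min(0),Q.max(0),Q.mean(0))
near=(np.hypot(P[...,0]-.5,P[...,1]-.05)<.4)
# board top pixels
b=near&(abs(P[...,2]-.018)<.006)&(hsv[...,1]>60)&(hsv[...,0]<30)
b=cv2.morphologyEx(b.astype(np.uint8),cv2.MORPH_OPEN,np.ones((2,2)))>0
n,l,s,_=cv2.connectedComponentsWithStats(b.astype(np.uint8)); 
print("board",cv2.minAreaRect(P[b][:,:2].astype(np.float32)))
br=near&(abs(P[...,2]-.094)<.012)
print("bridge",br.sum(),cv2.minAreaRect(P[br][:,:2].astype(np.float32)))
red=br&((hsv[...,0]<6)|(hsv[...,0]>174))&(hsv[...,1]>150)
print("red",P[red].mean(0),cv2.minAreaRect(P[red][:,:2].astype(np.float32)))
blue=(hsv[...,0]>100)&(hsv[...,0]<130)&(hsv[...,1]>130)&near
print("pot",np.median(P[blue],0),blue.sum())
cv2.imwrite("pics/b.png",cv2.resize(f[180:270,195:375],None,fx=4.4,fy=4.4,interpolation=cv2.INTER_CUBIC))
w=camera("wrist"); cv2.imwrite("pics/w.png",w["frame"])
```

```text
tab 50 [0.5020248  0.04150558 0.13903847] [0.51085116 0.06233266 0.1465936 ] [0.5064676  0.05189058 0.14358138]
board ((0.32044845819473267, 0.04326193034648895), (0.4638957977294922, 0.44366654753685), 84.20718383789062)
bridge 3397 ((0.4240689277648926, 0.050160616636276245), (0.4797230660915375, 0.7291398644447327), 0.07165209203958511)
red [0.4692731  0.04376501 0.0953166 ] ((0.4692033529281616, 0.03666616976261139), (0.08350098133087158, 0.055997349321842194), 89.04037475585938)
pot [ 0.44000616 -0.25169551  0.01902778] 208
```

View pics/b.png

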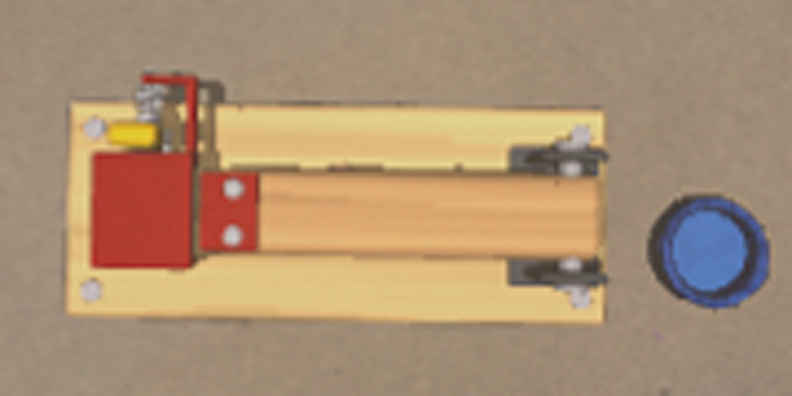

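The top crop shows the board lying with its hinge end toward world -y. Its yaw is about 0.8° off that axis, and the tab is at crop (132,133) beside the coupler. Next I'll check obstacle heights along the way.

Run:
```python
from h import *
P=np.vstack([cloud(camera(n))[camera(n)["depth"]>0] for n in("top","scene")])
for x in np.arange(.05,.75,.1):
    print("%.2f"%x,["%.2f"%P[k,2].max() if (k:=(abs(P[:,0]-x)<.05)&(abs(P[:,1]-y)<.05)).any() else "--" for y in np.arange(.65,-.35,-.1)])
c=camera("top");Q=cloud(c);k=(abs(Q[...,2]-.094)<.006)&(Q[...,0]>.44)&(Q[...,0]<.5)&(Q[...,1]<.0)&(Q[...,1]>-.19)
q=Q[k];ys=np.arange(-.17,.0,.01)
mid=[(y,(q[abs(q[:,1]-y)<.006,0].max()+q[abs(q[:,1]-y)<.006,0].min())/2) for y in ys if (abs(q[:,1]-y)<.006).sum()>8]
print(np.polyfit(*np.array(mid).T,1), len(mid))
```

```text
0.05 ['--', '--', '0.00', '0.00', '0.00', '0.00', '0.31', '0.31', '0.01', '0.01']
0.15 ['--', '--', '0.08', '0.10', '0.10', '0.01', '0.02', '0.02', '0.01', '0.01']
0.25 ['--', '--', '0.06', '0.07', '0.05', '0.03', '0.01', '0.01', '0.00', '0.10']
0.35 ['--', '--', '0.03', '0.03', '0.04', '0.01', '0.01', '0.01', '0.02', '0.11']
0.45 ['--', '--', '0.03', '0.03', '0.03', '0.02', '0.14', '0.94', '0.10', '0.05']
0.55 ['--', '--', '0.03', '0.03', '0.03', '0.02', '0.15', '0.02', '0.09', '0.01']
0.65 ['0.57', '0.57', '0.56', '0.55', '0.63', '0.66', '0.65', '0.64', '0.64', '0.64']
[0.00138007 0.46673504] 17
```

View pics/w.png

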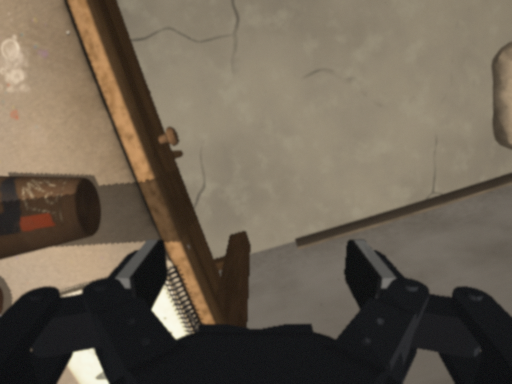

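The wrist view shows the open fingers over the table edge, with the can (left, about 50,215) lying low. Everything along the path is below 0.11 m, so I'll move over in thirds at the current height.

{"api": "play_rows", "payload": {"delta_pos": [[-0.04,-0.04,0],[-0.12,-0.11,0],[-0.21,-0.2,0],[-0.3,-0.29,0],[-0.4,-0.38,0],[-0.5,-0.48,0],[-0.57,-0.55,0],[-0.62,-0.59,0],[-0.62,-0.59,0]], "turn": [0.05,0.15,0.27,0.4,0.53,0.66,0.76,0.81,0.81], "grip": [1,1,1,1,1,1,1,1,1]}}

```text
time_s: 1.35
tool_pos: [0.3013, 0.4305, 0.2317]
eef_rot: [[-0.742, 0.67, 0.001], [0.67, 0.742, 0.0], [-0.0, 0.001, -1.0]]
ft_force: [0.1, 0.1, -0.9]
gripper_width: 0.0855
grasp_force: 0.0
```

```bash
cat > go.py <<'E'
from h import *
import sys
o=ctrl.get_obs();R=np.array(o["eef_rot"]);p=np.array(o["tool_pos"])
t=np.array(list(map(float,sys.argv[1:4])))
a=np.degrees(np.arctan2(R[1,1],R[0,1]))
print(o["time_s"],p.round(4),"yang",a.round(2),"units",(R.T@(t-p)/.25).round(3),"turn",((a+.5)/30).round(3),"F",np.round(o["ft_force"],1),"w",o["gripper_width"],o["grasp_force"],np.round(o["joint_pos"],0))
E
python3 go.py .507 .052 .23
```

```text
1.35 [0.3013 0.4305 0.2317] yang 47.9 units [-1.626 -0.572  0.007] turn 1.613 F [ 0.1  0.1 -0.9] w 0.08552098524143617 0.0 [-62.   3.   4. 101.  -0.  76. -10.]
```

{"api": "play_rows", "payload": {"delta_pos": [[-0.05,-0.02,0],[-0.16,-0.06,0],[-0.28,-0.1,0],[-0.4,-0.14,0],[-0.52,-0.18,0],[-0.64,-0.23,0],[-0.74,-0.26,0],[-0.8,-0.28,0],[-0.8,-0.28,0]], "turn": [0.05,0.15,0.27,0.4,0.53,0.66,0.76,0.81,0.81], "grip": [1,1,1,1,1,1,1,1,1]}}

```text
time_s: 2.25
tool_pos: [0.4033, 0.2441, 0.2315]
eef_rot: [[-0.399, 0.917, 0.0], [0.917, 0.399, 0.0], [0.0, 0.001, -1.0]]
ft_force: [-0.2, 0.4, 0.7]
gripper_width: 0.0854
grasp_force: 0.0
```

```bash
python3 go.py .507 .052 .23
```

```text
2.25 [0.4033 0.2441 0.2315] yang 23.5 units [-0.87   0.074  0.006] turn 0.8 F [-0.2  0.4  0.7] w 0.08542638931047376 0.0 [-50.  -4.  15. 108.   1.  76. -12.]
```

{"api": "play_rows", "payload": {"delta_pos": [[-0.05,0,0],[-0.16,0.01,0],[-0.28,0.02,0],[-0.4,0.03,0],[-0.54,0.04,0],[-0.68,0.06,0],[-0.8,0.07,0],[-0.87,0.07,0],[-0.87,0.07,0]], "turn": [0.05,0.15,0.27,0.4,0.53,0.66,0.76,0.8,0.8], "grip": [1,1,1,1,1,1,1,1,1]}}

```text
time_s: 3.15
tool_pos: [0.5063, 0.0515, 0.2313]
eef_rot: [[0.008, 1.0, 0.0], [1.0, -0.008, -0.001], [-0.001, 0.0, -1.0]]
ft_force: [-0.4, -0.3, 0.6]
gripper_width: 0.0854
grasp_force: 0.0
```

```bash
python3 - <<'E'
from h import *
o=ctrl.get_obs()
c=camera("wrist");m=yellow(c);P=cloud(c);mm=m&(abs(P[...,2]-.144)<.008)
Q=P[mm];print(m.sum(),mm.sum(),Q.mean(0) if len(Q) else 0,Q.min(0) if len(Q) else 0,Q.max(0) if len(Q) else 0)
if len(Q): print(cv2.minAreaRect(Q[:,:2].astype(np.float32)))
cv2.imwrite("pics/w2.png",c["frame"])
E
python3 go.py .507 .052 .108
```

```text
691 376 [0.50616773 0.05351844 0.14364239] [0.50026745 0.04076083 0.13603863] [0.51173371 0.06382832 0.14646872]
((0.5060959458351135, 0.05231534689664841), (0.022968890145421028, 0.010946275666356087), 86.04149627685547)
3.2 [0.5056 0.054  0.2312] yang -0.28 units [-0.008  0.006  0.493] turn 0.007 F [-0.3  0.4 -1.6] w 0.08524011163486807 0.0 [-38.   0.  29. 104.  -0.  76.  -9.]
```

View pics/w2.png

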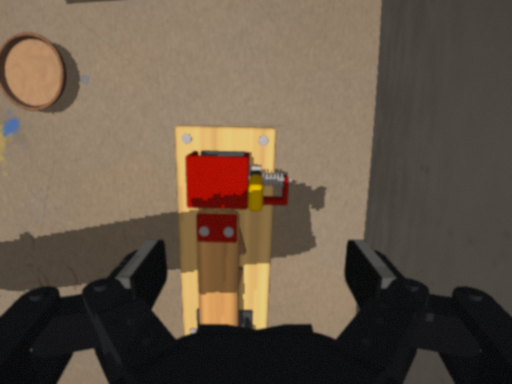

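The wrist view shows the tab at (256,190) to the right of the coupler, between the fingers and clear of the wall at the right. The tab centre is at (0.506, 0.0525), so I'll descend.

{"api": "play_rows", "payload": {"delta_pos": [[0,0,0.04],[0,0,0.12],[0,0,0.21],[0,0,0.3],[0,0,0.38],[0,0,0.44],[0,0,0.48],[0,0,0.49],[0,0,0.49]], "turn": [0,0,0,0,0,0,0,0,0], "grip": [0.6,0.6,0.6,0.6,0.6,0.6,0.6,0.6,0.6]}}

```text
time_s: 4.1
tool_pos: [0.5053, 0.0554, 0.1086]
eef_rot: [[0.002, 1.0, -0.0], [1.0, -0.002, 0.0], [0.0, -0.0, -1.0]]
ft_force: [0.6, -0.2, 0.0]
gripper_width: 0.0512
grasp_force: 0.0
```

```bash
python3 go.py .506 .0525 .108
```

```text
4.1 [0.5053 0.0554 0.1086] yang -0.1 units [-0.012  0.003  0.003] turn 0.013 F [ 0.6 -0.2  0. ] w 0.05118060137858785 0.0 [-37.   7.  29. 112.  -4.  61.  -6.]
```

{"api": "play_rows", "payload": {"delta_pos": [[-0.01,0,0],[-0.01,0,0],[-0.01,0,0],[-0.01,0,0],[-0.01,0,0],[-0.01,0,0],[-0.01,0,0],[-0.01,0,0],[-0.01,0,0],[-0.01,0,0]], "turn": [0,0,0,0,0,0,0,0,0,0], "grip": [0.6,0.4,0.2,0.1,0,0,0,0,0,0]}}

```text
time_s: 5.1
tool_pos: [0.5061, 0.0523, 0.1093]
eef_rot: [[0.004, 1.0, 0.001], [1.0, -0.004, 0.0], [0.0, 0.001, -1.0]]
ft_force: [-0.3, 0.1, 5.3]
gripper_width: 0.0113
grasp_force: 59.9
```

```bash
python3 go.py .506 .0525 .108
```

```text
5.1 [0.5061 0.0523 0.1093] yang -0.2 units [ 0.001 -0.     0.005] turn 0.01 F [-0.3  0.1  5.3] w 0.011318462287454662 59.86026406288147 [-36.   7.  29. 112.  -4.  61.  -5.]
```

Gripped at 60 N. Now I'll pull the latch along tool +y (board +y).

{"api": "play_rows", "payload": {"delta_pos": [[0,0.01,0],[0,0.02,0],[0,0.03,0],[0,0.04,0],[0,0.05,0],[0,0.06,0],[0,0.064,0],[0,0.068,0],[0,0.068,0],[0,0.068,0]], "turn": [0,0,0,0,0,0,0,0,0,0], "grip": [0,0,0,0,0,0,0,0,0,0]}}

```text
time_s: 6.1
tool_pos: [0.5201, 0.0517, 0.1091]
eef_rot: [[0.004, 1.0, -0.006], [1.0, -0.004, 0.0], [0.0, -0.006, -1.0]]
ft_force: [-10.0, -0.5, 12.6]
gripper_width: 0.0109
grasp_force: 61.5
```

```bash
python3 go.py .523 .0525 .108
python3 - <<'E'
from h import *
f=[camera(n)["frame"] for n in("top","wrist")]
cv2.imwrite("pics/c.png",np.hstack([cv2.resize(f[0][180:270,195:315],(512,384)),f[1]])[:, 112:912])
E
```

```text
6.1 [0.5201 0.0517 0.1091] yang -0.22 units [0.003 0.011 0.004] turn 0.009 F [-10.   -0.5  12.6] w 0.010915957098757237 61.4870023727417 [-36.   9.  30. 110.  -5.  62.  -4.]
```

View pics/c.png

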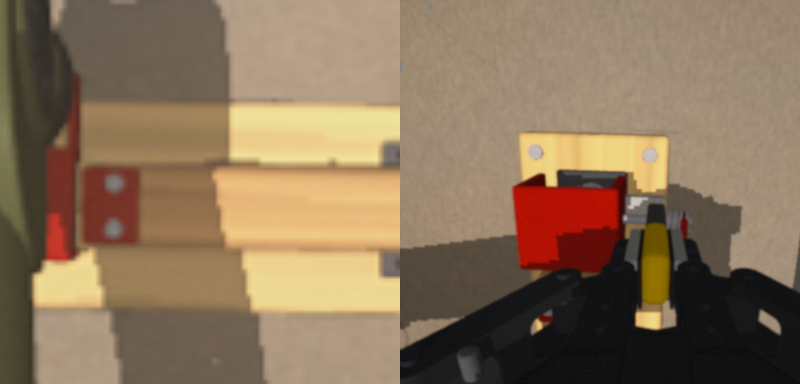

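The wrist view shows the tab at (655,265) held between the pads and shifted out. It has moved about 14 mm against 10 N, which fits the spring, so I'll pull a little further to the stop.

{"api": "play_rows", "payload": {"delta_pos": [[0,0.005,0],[0,0.01,0],[0,0.015,0],[0,0.018,0],[0,0.018,0],[0,0.018,0]], "turn": [0,0,0,0,0,0], "grip": [0,0,0,0,0,0]}}

```text
time_s: 6.8
tool_pos: [0.5222, 0.0517, 0.109]
eef_rot: [[0.004, 1.0, -0.011], [1.0, -0.004, 0.0], [0.0, -0.011, -1.0]]
ft_force: [-17.2, -2.6, 18.6]
gripper_width: 0.0112
grasp_force: 63.9
```

```bash
python3 go.py .523 .0525 .108
python3 - <<'E'
import numpy as np
# pin rel. grasp: 220 mm before; height grasp .128 -> .043 above pin
for th in (.05,.1,.15,.2,.25,.3,.35,.4,.45):
    x=.22-.22*np.cos(th)+.043*np.sin(th); z=.22*np.sin(th)+.043*(np.cos(th)-1)
    print(th,"toward hinge(-tool x)",round(-x/.25,3),"up(-z)",round(-z/.25,3))
E
```

```text
6.8 [0.5222 0.0517 0.109 ] yang -0.22 units [0.003 0.003 0.004] turn 0.009 F [-17.2  -2.6  18.6] w 0.011213254168851427 63.863714933395386 [-36.  10.  30. 110.  -6.  62.  -4.]
0.05 toward hinge(-tool x) -0.01 up(-z) -0.044
0.1 toward hinge(-tool x) -0.022 up(-z) -0.087
0.15 toward hinge(-tool x) -0.036 up(-z) -0.13
0.2 toward hinge(-tool x) -0.052 up(-z) -0.171
0.25 toward hinge(-tool x) -0.07 up(-z) -0.212
0.3 toward hinge(-tool x) -0.09 up(-z) -0.252
0.35 toward hinge(-tool x) -0.112 up(-z) -0.291
0.4 toward hinge(-tool x) -0.136 up(-z) -0.329
0.45 toward hinge(-tool x) -0.162 up(-z) -0.366
```

The travel is 16 mm and the force rose to 17 N, so the latch is at its stop. Now I'll lift along the arc (tool -x is toward the hinge).

{"api": "play_rows", "payload": {"delta_pos": [[-0.003,0,-0.015],[-0.006,0,-0.03],[-0.01,0,-0.044],[-0.016,0,-0.066],[-0.022,0,-0.087],[-0.029,0,-0.109],[-0.036,0,-0.13],[-0.044,0,-0.151],[-0.052,0,-0.171],[-0.052,0,-0.171],[-0.052,0,-0.171]], "turn": [0,0,0,0,0,0,0,0,0,0,0], "grip": [0,0,0,0,0,0,0,0,0,0,0]}}

```text
time_s: 7.9
tool_pos: [0.5208, 0.0402, 0.1478]
eef_rot: [[0.003, 1.0, -0.014], [1.0, -0.003, 0.001], [0.001, -0.014, -1.0]]
ft_force: [-9.6, 3.0, -5.5]
gripper_width: 0.0115
grasp_force: 58.9
```

```bash
python3 go.py .523 .0117 .2005
python3 - <<'E'
from h import *
c=camera("scene");cv2.imwrite("pics/d.png",cv2.resize(c["frame"][140:300,170:330],(640,640))[:600])
E
```

```text
7.9 [0.5208 0.0402 0.1478] yang -0.16 units [-0.114  0.006 -0.211] turn 0.011 F [-9.6  3.  -5.5] w 0.011524298718232387 58.90614089265 [-35.   7.  30. 108.  -4.  67.  -4.]
```

View pics/d.png

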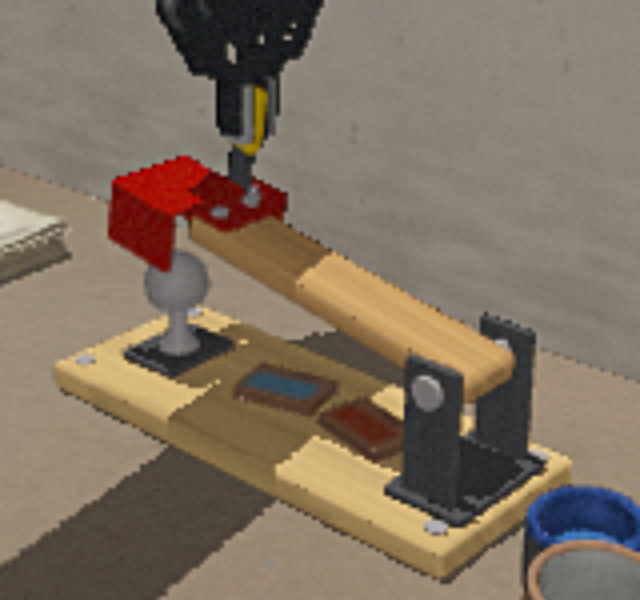

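The scene crop shows the coupler (165,205) lifted clear of the ball (178,285), the tab still held at (262,115), and the tiles untouched. I'll continue from about 0.18 to 0.45 rad.

{"api": "play_rows", "payload": {"delta_pos": [[-0.007,0,-0.015],[-0.016,0,-0.035],[-0.026,0,-0.058],[-0.037,0,-0.081],[-0.048,0,-0.1],[-0.06,0,-0.12],[-0.072,0,-0.139],[-0.084,0,-0.158],[-0.098,0,-0.177],[-0.11,0,-0.195],[-0.11,0,-0.195],[-0.11,0,-0.195]], "turn": [0,0,0,0,0,0,0,0,0,0,0,0], "grip": [0,0,0,0,0,0,0,0,0,0,0,0]}}

```text
time_s: 9.15
tool_pos: [0.5206, 0.0135, 0.1965]
eef_rot: [[0.002, 1.0, -0.015], [1.0, -0.002, 0.002], [0.002, -0.015, -1.0]]
ft_force: [-11.4, 3.9, -4.9]
gripper_width: 0.0113
grasp_force: 58.7
```

{"api": "play_rows", "payload": {"delta_pos": [[0,0,0],[0,0,0],[0,0,0],[0,0,0],[0,0,0]], "turn": [0,0,0,0,0], "grip": [0,0,0,0,0]}}

```text
time_s: 9.65
tool_pos: [0.5206, 0.0135, 0.1964]
eef_rot: [[0.002, 1.0, -0.015], [1.0, -0.002, 0.002], [0.002, -0.015, -1.0]]
ft_force: [-12.4, 3.9, -4.3]
gripper_width: 0.0112
grasp_force: 58.8
```

```bash
python3 go.py .523 .0117 .2005
python3 - <<'E'
from h import *
c=camera("scene");cv2.imwrite("pics/e.png",cv2.resize(c["frame"][120:300,170:330],(533,600)))
P=cloud(c);hsv=cv2.cvtColor(c["frame"],cv2.COLOR_BGR2HSV)
red=((hsv[...,0]<5)|(hsv[...,0]>175))&(hsv[...,1]>170)&(P[...,2]>.1)&(abs(P[...,0]-.47)<.1)&(abs(P[...,1])<.12)&(hsv[...,2]>110)
Q=P[red];print(len(Q),np.percentile(Q,[2,50,98],axis=0).round(3))
w=(abs(P[...,0]-.467)<.03)&(P[...,1]<0)&(P[...,1]>-.15)&(P[...,2]>.08)&(hsv[...,0]>8)&(hsv[...,0]<22)&(hsv[...,1]>80)
print(w.sum(),"angle",np.arctan(np.polyfit(P[w][:,1],P[w][:,2],1)[0]))
E
```

```text
9.65 [0.5206 0.0135 0.1964] yang -0.11 units [-0.007  0.009 -0.017] turn 0.013 F [-12.4   3.9  -4.3] w 0.011229381610776046 58.81972828022526 [-34.   4.  31. 104.  -3.  73.  -2.]
354 [[0.437 0.001 0.158]
 [0.458 0.03  0.181]
 [0.495 0.052 0.192]]
1094 angle 0.4049892193981534
```

View pics/e.png

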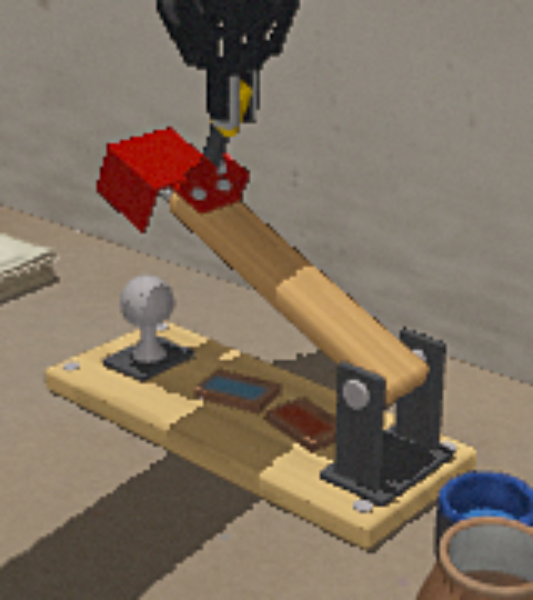

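The scene crop shows the coupler (160,170) high above the ball (147,305), the tab still gripped at (240,105), and the tiles and pot in place. The bridge angle is about 0.41 rad and steady, so I'll hand in.

```bash
python3 -c "
from station import ctrl
print(ctrl.sign_off())"
```

```text
the job is handed in; nothing more can be done
None
```

I pulled the latch out to its stop (about 16 mm) with the bridge still down, then lifted the bridge off the ball. I handed it in at about 0.41 rad, steady, with the tab gripped at about 59 N; the last picture showed the tiles and pot where they were, and the hand-in returned no verdict.

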